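# Stick a round battery cell into its V cradle

## Robot

A 6-joint arm with a two-finger parallel gripper is mounted at the origin on the work surface. World frame = base frame: x ahead of the robot, y to its left, z up, the work surface at z = 0. Lengths are in mm, angles in rad, forces in N, time in s.
With the tool pointing down it reaches from about 300 to 775 mm from the base axis. Payload 14.6 kg.
Tool frame: the origin (TCP) lies at the very end of the fingers, on their centre line; the grasp point (between the pads) lies 19 mm behind it; z points along the fingers, y is the line along which they close (so a half turn about z gives the same grasp; the last joint's range is limited). The gripper opens to 94 mm and grips with 3 to 60 N. Pads are 16 mm wide; open, the fingers measure 119 mm over their backs; the gripper's body (75 mm by 177 mm) begins 78 mm behind the grasp point.
Start: joints at [1.107, 0.3, 1.521, -0, 1.321, -0.067], TCP at [212.554, 507.257, 205.446] pointing down, gripper open.
Joint ranges: [-3.03, 3.03], [-0.79, 2.21], [0.23, 2.52], [-1.04, 4.18], [0, 3.07], [-2.55, 2.55]. Speed limits (rad/s): [2.22, 2.22, 2.57, 3.14, 3.14, 3.14].

## Interface

Orientations are given as [roll, pitch, yaw] about the fixed x, y, z axes, in that order (R = Rz(yaw) Ry(pitch) Rx(roll)).
In Python, from cell import manip gives the robot as it stands.
- The arm moves only by the tool servo_tool, never from a script. Its argument "motion" is a list that holds one entry, the list of rows, each a list of 7 numbers: the shift along the world's x, y, z as a fraction of full scale, then the turn, a rotation vector about the world's x, y, z as a fraction of full scale, then the closure, from 0 (fully open) to 1 (shut). In form: [[[x, y, z, rx, ry, rz, gripper], ...]]. A call has 1 to 10 rows; each row is the pose to reach, as a shift and turn from the pose commanded when the call began, turning the shorter way round; what a row does not reach only later rows make up. Full scale, the value 1, is 0.5 m for a shift and pi rad for a turn. A row lasts 1/10 s, in which the tool goes at most 50 mm and 8.59 degrees, less where a joint would pass 70% of its speed; a pose out of reach is approached as far as the arm can. A call with a number of a shift or a turn outside -1 to 1 is refused whole. A call with a gripper value outside its range is refused whole. The fingers move at their own pace and stop on an object; "newtons" is the grip in N (left out, the last holds). Time passes only in rows, so rows that repeat a pose let the fingers close. It gives the time, the measured TCP pose, the force, the opening and the grip force at its end, in the units of the state.
- manip.read_state(): the state, without advancing time (a new reading comes with each control period).
- manip.camera(name): name is "side" or "top" or "wrist"; returns a dict with "frame" (400x640x3 uint8, red, green, blue), "range_z" (400x640 float32, mm along the optical axis (not along the pixel's ray), 0 where there is no reading), "vfov" (degrees; the focal length in pixels is half the picture's height over the tangent of half this angle, whatever the lens; pixels are square), "cx", "cy" (the principal point, pixels), "cam_to_world" (4x4, takes a point from camera to world coordinates). Camera axes: x right, y down, z forward; pixel columns grow to the right and rows downward; lengths in mm; the calibration is good to about 2 mm. A picture is of the moment at which its call begins.
- manip.sign_off(): hands the job in; it is judged then, once.
The state is a dict: "clock": time; "joints": joint angles; "qd": joint speeds; "effort": joint torques, N m; "eef_pos": TCP position; "eef_rot": TCP orientation; "wrist_force": force on the tool from outside, world axes, zero at the start; "moment": the same for the moment, N m; "finger_gap": finger opening in mm; "finger_force": force on a finger pad.
Only numpy, scipy, OpenCV 4.12 (cv2) and the standard library are available. Lean on these libraries where they do the work, as an engineer would, in place of code of your own. Each camera call takes 0.05 s, during which the arm holds its last target. There are 200 camera calls.

## Task

Take the round blue cell off its white rest, lay it in the V of the cradle and slide it, orange end first, under the yellow bridge until it butts against the end stop. Then press it firmly down (about 15 N of push) onto both red adhesive pads and finish while still holding it pressed there, so the glue can take: do not let go. Do not crush it, and leave the other things on the bench alone.

Things in the scene. Friction and masses are not known exactly. Their poses are not given: they have to be found in the camera images.
- cell: Cylindrical battery cell lying on its side, 38 mm diameter, 120 mm long, about 0.33 kg (may differ by a fifth), rigid: blue sleeve, 10 mm wide orange band at its front end, steel ends. Origin mid-length on the cylinder axis; x runs along the axis towards the orange end. Starts on the rest, orange end pointing roughly away from the robot.
- nose (a point): Centre of the flat end face of the cell at the orange end: on the axis, 60 mm from the cell's origin along its x.
- rest: Fixed white foam rest under the cell: slab 130 (x) x 66 (y) x 12 mm with two low rounded ribs along x (tops 20 mm above the table, 24 mm apart). The cell lies along its x, cell axis 36 mm above the table. Origin at the centre of the underside.
- cradle: Fixed V cradle, base 190 (x) x 84 (y) x 8 mm. Origin: centre of underside. A 90 degree V groove, open upward, runs along x from -85 to +80 mm, bottom line of the V 12 mm above the table, rims at y = +-17 mm, 29 mm above the table: fingers gripping the cell's sides must reach at most 8 mm below its axis. The -x end is open; +x (bridge and stop) points roughly away from the robot.
- seat (a point): Where the middle of the cell must finally be: on the axis line of a cell lying in the V, 38.9 mm above the table, at cradle x = 20 mm; axes as the cradle's.
- stop (a point): Point on the inner face of the silver end stop plate (cradle x = 80 mm) at the height of the seated cell's axis, 38.9 mm above the table; plate top 52 mm above the table. Axes as the cradle's.
- bridge (a point): Middle of the lower near edge of the yellow bridge over the groove: cradle x = 50 mm, 66 mm above the table. The bridge reaches from cradle x = 50 to 75 mm; opening 54 mm wide, top 74 mm above the table, posts out to y = +-35 mm.
- pad_left: Red adhesive pad, rigid, on the V face at the cradle's +y side: 165 mm long, 14 mm wide on the slope, 3 mm thick; the cell touches it along a line 13 mm off the middle of the V. Origin at the pad's centre; does not move against the cradle.
- pad_right: The same red pad on the V face at the cradle's -y side.
- checker: Bystander: black cell checker with a grey screen and three white buttons, 110 x 70 x 18 mm, loose, lying flat between rest and cradle. Origin at the centre of its underside.
- carton: Bystander: black carton 80 x 190 x 72 mm with a white label, loose. Origin at the centre of its underside.
- foam_offcut: Bystander: white foam piece 45 x 85 x 22 mm, loose. Origin at the centre of its underside.
- driver: Bystander: screwdriver with an orange handle, 160 mm long, loose, lying beyond the work area. Its x runs along it.
Not all that is in view belongs to the job. There is more than one size of the cell; the job needs the middle-sized.

How it is judged (in metres and radians):
At the end, for the whole second after the job is handed in: Robot still holding the cell at rest in the V: orange end within 5 mm of the stop, axis within 2 mm sideways and at most 2 mm high, parallel within 0.04 rad, each red pad pressed by the cell with 5 to 40 N (weight alone gives 2 to 3 N), fingers on the cell with over 3 N (x of nose in the frame of stop above -0.005 m and y of cell in the frame of seat between -0.002 and 0.002 m and z of cell in the frame of seat between -0.004 and 0.002 m and angle between the x axis of cell and the x axis of cradle, either way round below 0.04 rad and contact force between cell and pad_left between 5 and 40 N and contact force between cell and pad_right between 5 and 40 N and contact force between the fingers and cell above 3 N and linear speed of cell below 0.01 m/s); the arm keeps its last pose, push and grip.
It fails at once if cell checker shifted by more than 20 mm (distance of checker from where it was at the start of the episode above 0.02 m).
It fails at once if black carton shifted by more than 20 mm (distance of carton from where it was at the start of the episode above 0.02 m).
It fails at once if foam offcut shifted by more than 20 mm (distance of foam_offcut from where it was at the start of the episode above 0.02 m).
It fails at once if screwdriver shifted by more than 20 mm (distance of driver from where it was at the start of the episode above 0.02 m).
It fails at once if the cell is crushed into the cradle with more than 100 N (contact force between cell and cradle above 100 N).
It also fails if it takes over 51 s, if anything falls off the work surface, if the arm or the gripper's body presses on something with over 40 N, if the wrist force passes 120 N, or if a joint passes its speed limit or range.

## Working session

There is one attempt and no reset: what is moved stays moved. The work goes in short steps, Python scripts to look and compute and a tool call to move; the robot and the scene stay as the last step left them, time stands still between calls to the robot, and variables do not carry over. Pictures are saved under pics/ and viewed, at most 10 in all, crops included, and the job is handed in when it is done.

Besides the shell and the picture viewer there is one more tool, called after ">>>" in YAML: its name, and indented under it one key for each argument. servo_tool: Moves the arm, as the interface text tells. Its arguments: {"type":"object","properties":{"motion":{"type":"array"},"newtons":{"type":"number"}},"required":["motion"]}

```bash
ls; mkdir -p pics; cat > h.py <<'E'
import numpy as np, cv2
from cell import manip
def grab(n):
    c=manip.camera(n); np.savez(''+n+'.npz',**c); return c
def load(n): return dict(np.load(''+n+'.npz'))
def pts(c):
    f=200/np.tan(np.radians(float(c['vfov']))/2)
    z=c['range_z'].astype(float); v,u=np.mgrid[:400,:640]
    P=np.stack([(u-float(c['cx']))/f*z,(v-float(c['cy']))/f*z,z],-1)
    T=np.array(c['cam_to_world']); return P@T[:3,:3].T+T[:3,3]
E
python3 - <<'E'
from h import *
a=grab('top');b=grab('side')
cv2.imwrite('pics/top.png',a['frame'][...,::-1]);cv2.imwrite('pics/side.png',b['frame'][...,::-1])
print(a['vfov'],a['cam_to_world'],b['cam_to_world']); print(manip.read_state())
E
```

```text
pics
56.07118172320387 [[ 6.13782143e-03 -9.96070481e-01  8.83511428e-02  4.86429282e+02]
 [-9.99847613e-01 -4.66906493e-03  1.68211561e-02 -1.63115978e+01]
 [-1.63425398e-02 -8.84409244e-02 -9.95947350e-01  1.03967185e+03]
 [ 0.00000000e+00  0.00000000e+00  0.00000000e+00  1.00000000e+00]] [[ 9.88757905e-01 -1.14562761e-01  9.60894290e-02  4.38603476e+02]
 [-1.49382836e-01 -7.28799325e-01  6.68233726e-01 -1.07531192e+03]
 [-6.52478984e-03 -6.75075491e-01 -7.37719804e-01  1.24652789e+03]
 [ 0.00000000e+00  0.00000000e+00  0.00000000e+00  1.00000000e+00]]
{'clock': 0.1, 'joints': array([ 1.10739212e+00,  3.00386413e-01,  1.52149728e+00,  1.39811292e-06,
        1.32074301e+00, -6.66001819e-02]), 'qd': array([-0.00081233, -0.00205372, -0.00202306, -0.00076349, -0.00082237,
       -0.00202905]), 'effort': array([ 2.09300859e-03, -5.32649732e+01, -3.53280544e+01,  7.09508755e-02,
        2.36222288e-02, -6.82614609e-05]), 'eef_pos': array([212.45573962, 507.05093772, 204.96824506]), 'eef_rot': array([-3.14056098e+00, -7.01685781e-05,  2.74478825e+00]), 'wrist_force': array([-0.61845219, -0.32518462, -0.3688919 ]), 'moment': array([ 0.00523827, -0.02693573,  0.01337864]), 'finger_force': 0.0, 'finger_gap': 93.96187207214214}
```

View pics/top.png

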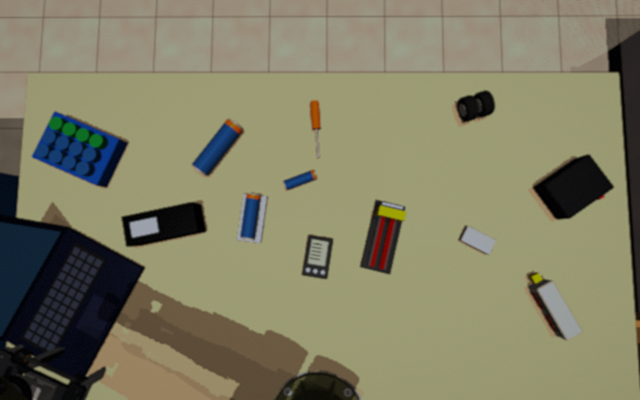

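View pics/side.png

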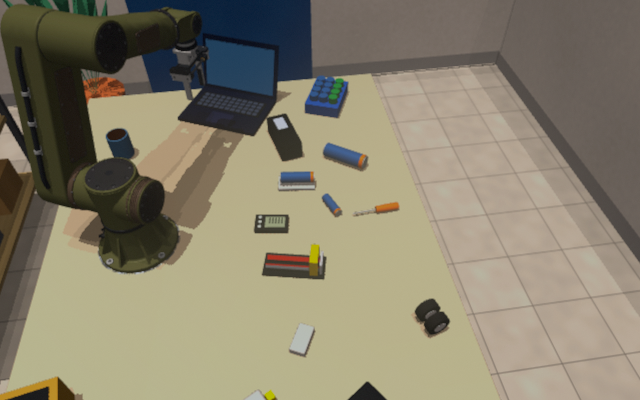

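The top view shows three blue cells with orange ends: a large one at (218,147), a small one at (300,180), and one on the white rest at (251,217). The one on the rest fits the description because it lies on the white rest and is middle-sized. The cradle is at (384,237) with its bridge at (391,212), and the checker is at (317,257). Next I measure these and confirm with a crop.

```bash
python3 - <<'E'
from h import *
for n in('top','side'):
    c=load(n);P=pts(c);hsv=cv2.cvtColor(c['frame'],cv2.COLOR_RGB2HSV);X,Y,Z=P[...,0],P[...,1],P[...,2]
    H,S,V=[hsv[...,i].astype(int) for i in range(3)]
    print(n,'table z',np.median(Z[(X>300)&(X<700)&(Y>-300)&(Y<0)&(S<120)&(V>120)]))
    R={'blue':(H>98)&(H<125)&(S>120),'orange':(H>4)&(H<18)&(S>170)&(V>90),'yellow':(H>22)&(H<34)&(S>200)&(V>90),'red':((H<5)|(H>174))&(S>160),'white':(S<60)&(V>130)}
    ws=(X>250)&(X<800)&(Y>-300)&(Y<450)&(Z>-5)&(Z<120)
    for k,m in R.items():
        m=(m&ws).astype(np.uint8)
        N,L,st,ce=cv2.connectedComponentsWithStats(m)
        for i in range(1,N):
            if st[i,4]<15: continue
            q=P[L==i]; (mu,ev,_)=cv2.PCACompute2(q[:,:2].astype(np.float32),None)
            r=cv2.minAreaRect(q[:,:2].astype(np.float32))
            print(k,st[i,4],'px',ce[i].round(0),'rect c',np.round(r[0],1),'sz',np.round(r[1],1),'ang',round(r[2],1),'pca',round(np.degrees(np.arctan2(ev[0,1],ev[0,0])),1),'z',np.percentile(q[:,2],[5,50,95]).round(1))
c=load('top');cv2.imwrite('pics/crop.png',cv2.resize(c['frame'][150:300,210:430,::-1],None,fx=3.6,fy=3.6,interpolation=cv2.INTER_CUBIC))
E
```

```text
top table z 0.2326025124618809
blue 908 px [215. 149.] rect c [720.7 282.6] sz [ 44.  137.6] ang 53.2 pca -36.6 z [31.8 49.5 54.5]
blue 232 px [298. 180.] rect c [638.1  57.2] sz [22.6 74. ] ang 22.3 pca 111.6 z [21.4 27.8 31.6]
blue 476 px [250. 218.] rect c [533.2 183.8] sz [32.2 99.3] ang 82.7 pca -7.2 z [43.2 52.9 57.3]
orange 63 px [233. 126.] rect c [784.4 236.7] sz [44.3 10.7] ang 55.2 pca 54.3 z [35.5 48.2 53.4]
orange 44 px [316. 125.] rect c [792.   11.5] sz [14.9 19.5] ang 1.4 pca 79.2 z [16.4 23.3 27.7]
orange 16 px [313. 174.] rect c [654.1  16.3] sz [21.8  4.8] ang 23.5 pca 23.9 z [22.  27.3 30.6]
orange 35 px [253. 196.] rect c [589.7 176. ] sz [30.8  7.2] ang 84.9 pca 84.3 z [42.  52.3 56.4]
yellow 246 px [391. 213.] rect c [ 546.8 -185.9] sz [68.2 23.3] ang 76.9 pca 76.4 z [70.7 73.8 77.1]
red 232 px [377. 242.] rect c [ 472.5 -158. ] sz [ 15.6 135.1] ang 76.5 pca -13.6 z [ 6.5 23.7 29.5]
red 281 px [386. 244.] rect c [ 466.1 -181. ] sz [ 13.7 136.5] ang 76.9 pca -13.2 z [ 9.4 24.6 30.2]
white 69 px [317. 145.] rect c [743.6   6.9] sz [73.2  7.9] ang 5.1 pca 4.8 z [-
[... 1720 characters left out ...]
6 31.9]
white 55 px [363. 211.] rect c [742.3  10.6] sz [76.7 24.2] ang 2.3 pca 2.9 z [ 0.3 13.2 19.2]
white 137 px [274. 222.] rect c [441.3  -0.7] sz [45.  63.3] ang 82.3 pca -10.5 z [14.3 19.5 23.2]
white 52 px [321. 257.] rect c [ 569.8 -172. ] sz [100.9  12.4] ang 81.1 pca 81.6 z [-1.6 51.5 56. ]
white 22 px [221. 289.] rect c [ 256.9 -227.5] sz [25.1 15.1] ang 82.2 pca 94.2 z [-3.3  0.1  4.5]
white 25 px [229. 294.] rect c [ 283.  -247.5] sz [15.8 30.8] ang 33.8 pca 131.3 z [-2.6  1.2  5.2]
white 26 px [222. 302.] rect c [ 262.9 -268.4] sz [45.7 17.5] ang 81.9 pca 87.7 z [-1.7  0.7  6.5]
white 47 px [235. 302.] rect c [ 297.4 -274.3] sz [35.  42.7] ang 36.0 pca -22.1 z [-3.2  0.5  5.7]
```

View pics/crop.png

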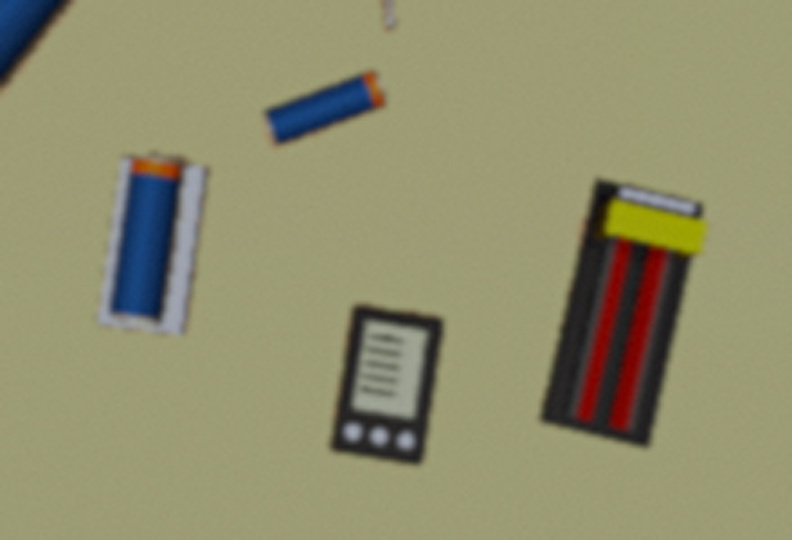

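The crop confirms it: the middle-sized cell lies on the rest with its orange band at the top, the cradle is to the right with its bridge and stop at the far end, and the small cell lies apart. I'll move above the cell and use the wrist camera to refine the position.

>>> servo_tool:
  motion:
    - [[0.6, -0.65, 0.1, 0, 0, 0.086, 0], [0.6, -0.65, 0.1, 0, 0, 0.086, 0], [0.6, -0.65, 0.1, 0, 0, 0.086, 0], [0.6, -0.65, 0.1, 0, 0, 0.086, 0], [0.6, -0.65, 0.1, 0, 0, 0.086, 0], [0.6, -0.65, 0.1, 0, 0, 0.086, 0], [0.6, -0.65, 0.1, 0, 0, 0.086, 0], [0.6, -0.65, 0.1, 0, 0, 0.086, 0], [0.6, -0.65, 0.1, 0, 0, 0.086, 0], [0.6, -0.65, 0.1, 0, 0, 0.086, 0]]

```text
clock: 1.1
eef_pos: [515.2, 178.3, 255.3]
eef_rot: [-3.141, 0.0, 3.01]
wrist_force: [-0.2, -0.3, -0.5]
finger_gap: 94.0
finger_force: 0.0
```

>>> servo_tool:
  motion:
    - [[0, 0, 0, 0, 0, 0, 0], [0, 0, 0, 0, 0, 0, 0], [0, 0, 0, 0, 0, 0, 0]]

```text
clock: 1.4
eef_pos: [511.8, 183.3, 255.4]
eef_rot: [3.142, -0.0, 3.017]
wrist_force: [-0.9, 0.5, 0.2]
finger_gap: 94.0
finger_force: 0.0
```

```bash
cat >> h.py <<'E'
def masks(c):
    hsv=cv2.cvtColor(c['frame'],cv2.COLOR_RGB2HSV);H,S,V=[hsv[...,i].astype(int) for i in range(3)]
    return {'blue':(H>98)&(H<125)&(S>120),'orange':(H>4)&(H<18)&(S>170)&(V>90),'yellow':(H>22)&(H<34)&(S>200)&(V>90),'red':((H<5)|(H>174))&(S>160),'white':(S<60)&(V>130)}
def report(c,ws,minpx=60):
    P=pts(c);X,Y,Z=P[...,0],P[...,1],P[...,2];box=(X>ws[0])&(X<ws[1])&(Y>ws[2])&(Y<ws[3])&(Z>-5)&(Z<110)
    for k,m in masks(c).items():
        N,L,st,ce=cv2.connectedComponentsWithStats((m&box).astype(np.uint8))
        for i in range(1,N):
            if st[i,4]<minpx: continue
            q=P[L==i]; r=cv2.minAreaRect(q[:,:2].astype(np.float32)); ev=cv2.PCACompute2(q[:,:2].astype(np.float32),None)[1]
            print(k,st[i,4],'px',ce[i].round(0),'c',np.round(r[0],1),'sz',np.round(r[1],1),'ang',round(r[2],1),'pca',round(np.degrees(np.arctan2(ev[0,1],ev[0,0])),1),'z',np.percentile(q[:,2],[5,50,95]).round(1))
E
python3 - <<'E'
from h import *
s=manip.read_state();print(s['eef_pos'],s['eef_rot'],s['clock'])
c=grab('wrist');cv2.imwrite('pics/w1.png',c['frame'][...,::-1]);print(c['cam_to_world'],c['vfov'])
report(c,(400,660,100,280))
E
```

```text
[511.8408905  183.27520377 255.39411845] [ 3.14156102e+00 -2.29944096e-04  3.01659831e+00] 1.4
[[ 1.24332366e-01  9.57994942e-01  2.58432105e-01  4.36290487e+02]
 [ 9.92240627e-01 -1.20030989e-01 -3.24206772e-02  1.91943827e+02]
 [-3.89835581e-05  2.60457774e-01 -9.65485239e-01  4.36210990e+02]
 [ 0.00000000e+00  0.00000000e+00  0.00000000e+00  1.00000000e+00]] 68.4461247431569
blue 1781 px [323. 191.] c [531.8 183.1] sz [ 33.6 100.8] ang 83.3 pca -7.0 z [47.7 54.5 56.9]
orange 123 px [323. 233.] c [588.6 175.7] sz [32.6  8.4] ang 82.2 pca 82.6 z [47.  54.1 56.8]
white 749 px [362.  97.] c [415.7 253.2] sz [32.4 52.7] ang 1.2 pca 93.9 z [0.3 1.6 3. ]
white 370 px [322. 105.] c [421.4 195.4] sz [46.  20.6] ang 15.9 pca 22.4 z [0.4 1.7 3.2]
white 678 px [304. 189.] c [532.9 155.1] sz [ 15.2 134.5] ang 82.3 pca -6.2 z [ 2.1 13.5 14.9]
white 4416 px [351. 214.] c [565. 190.] sz [179.9 189.9] ang 90.0 pca -30.6 z [ 0.4  1.9 14. ]
```

View pics/w1.png

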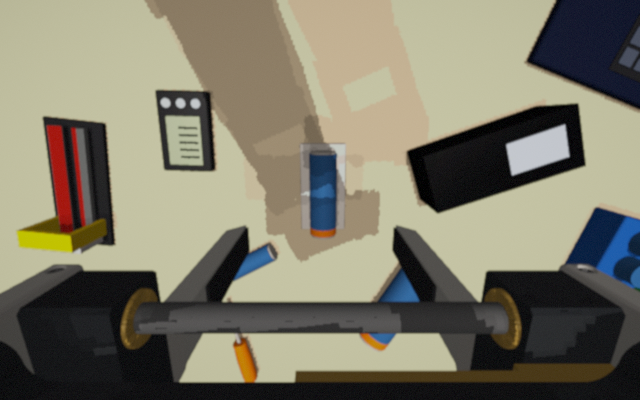

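The wrist view shows the cell at (323,191) with its orange end at (323,233). The centre comes out at about (535,182.5) with a yaw of about -7°, which agrees with the top view. I'll grip 10 mm behind the middle.

>>> servo_tool:
  motion:
    - [[0.026, 0.002, -0.1, 0, 0, 0, 0], [0.026, 0.002, -0.2, 0, 0, 0, 0], [0.026, 0.002, -0.28, 0, 0, 0, 0], [0.026, 0.002, -0.34, 0, 0, 0, 0], [0.026, 0.002, -0.38, 0, 0, 0, 0], [0.026, 0.002, -0.38, 0, 0, 0, 0], [0.026, 0.002, -0.38, 0, 0, 0, 0]]

```text
clock: 2.15
eef_pos: [525.6, 183.8, 66.2]
eef_rot: [3.141, 0.0, 3.016]
wrist_force: [0.1, -0.2, -0.2]
finger_gap: 93.8
finger_force: 0.0
```

>>> servo_tool:
  motion:
    - [[0, 0, -0.03, 0, 0, 0, 0], [0, 0, -0.055, 0, 0, 0, 0], [0, 0, -0.073, 0, 0, 0, 0], [0, 0, -0.073, 0, 0, 0, 0], [0, 0, -0.073, 0, 0, 0, 0.5], [0, 0, -0.073, 0, 0, 0, 0.7], [0, 0, -0.073, 0, 0, 0, 1], [0, 0, -0.073, 0, 0, 0, 1], [0, 0, -0.073, 0, 0, 0, 1], [0, 0, -0.073, 0, 0, 0, 1]]
  newtons: 30

```text
clock: 3.15
eef_pos: [525.6, 183.3, 29.0]
eef_rot: [3.142, 0.0, 3.015]
wrist_force: [-1.1, -0.2, 0.5]
finger_gap: 49.6
finger_force: 0.0
```

>>> servo_tool:
  motion:
    - [[0, 0, 0, 0, 0, 0, 1], [0, 0, 0, 0, 0, 0, 1], [0, 0, 0, 0, 0, 0, 1]]

```text
clock: 3.45
eef_pos: [525.9, 184.1, 29.4]
eef_rot: [3.14, 0.001, 3.015]
wrist_force: [-0.3, 5.5, 2.8]
finger_gap: 37.3
finger_force: 30.0
```

>>> servo_tool:
  motion:
    - [[0, 0, 0.01, 0, 0, 0, 1], [0, 0, 0.05, 0, 0, 0, 1], [0, 0, 0.1, 0, 0, 0, 1], [0, 0, 0.16, 0, 0, 0, 1], [0, 0, 0.2, 0, 0, 0, 1], [0, 0, 0.24, 0, 0, 0, 1], [0, 0, 0.24, 0, 0, 0, 1], [0, 0, 0.24, 0, 0, 0, 1]]
  newtons: 50

```text
clock: 4.25
eef_pos: [525.3, 183.1, 148.3]
eef_rot: [-3.141, -0.001, 3.015]
wrist_force: [0.3, 0.2, -2.6]
finger_gap: 36.8
finger_force: 50.0
```

```bash
python3 - <<'E'
from h import *
s=manip.read_state();print(s['eef_pos'],s['eef_rot'],s['clock'],s['wrist_force'],s['moment'],s['finger_gap'])
c=grab('wrist');cv2.imwrite('pics/w2.png',c['frame'][...,::-1])
P=pts(c);m=masks(c)
for n in('wrist','top'):
    if n=='top': c=grab('top')
    P=pts(c);m=masks(c)
    for k in('blue','orange'):
        q=P[m[k]]; q=q[(q[:,2]>120)&(q[:,2]<190)&(abs(q[:,0]-530)<90)&(abs(q[:,1]-183)<50)]
        if len(q)<10: print(n,k,len(q));continue
        r=cv2.minAreaRect(q[:,:2].astype(np.float32)); ev=cv2.PCACompute2(q[:,:2].astype(np.float32),None)[1]
        A=np.c_[q[:,0]-530,np.ones(len(q))]
        print(n,k,len(q),r,np.degrees(np.arctan2(ev[0,1],ev[0,0])),np.percentile(q[:,2],[5,50,95]))
E
```

```text
[525.26256494 183.09903848 148.26706299] [-3.14127569e+00 -5.16728216e-04  3.01494212e+00] 4.25 [ 0.25051436  0.20632801 -2.63416117] [0.01773641 0.01389031 0.05548059] 36.76667962383019
wrist blue 7355 ((531.4000244140625, 181.61215209960938), (37.825931549072266, 103.26372528076172), 83.1920166015625) -7.0872903 [165.72734475 173.50920084 175.84375716]
wrist orange 553 ((588.1641235351562, 174.24923706054688), (34.067543029785156, 9.935698509216309), 83.51243591308594) 82.90718 [166.65030782 173.41768289 175.43881229]
top blue 65 ((572.5097045898438, 171.21353149414062), (16.417177200317383, 21.055471420288086), 1.0949296951293945) 63.791237 [160.89485025 169.90814947 175.10449632]
top orange 49 ((589.3919067382812, 173.7684326171875), (29.069372177124023, 8.157793045043945), 83.95511627197266) 82.38655 [161.42109831 171.62653623 174.66315012]
```

View pics/w2.png

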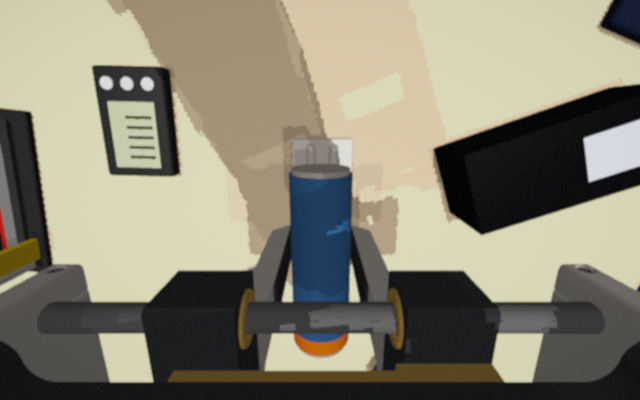

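The cell is held straight, with its orange end at (322,345), and the rest below it is empty. I'll move to a standoff beside the cradle, turned to the cradle's yaw, so the wrist camera can measure it.

>>> servo_tool:
  motion:
    - [[-0.01, -0.05, 0.02, 0, 0, -0.034, 1], [-0.05, -0.14, 0.04, 0, 0, -0.034, 1], [-0.1, -0.23, 0.04, 0, 0, -0.034, 1], [-0.14, -0.32, 0.04, 0, 0, -0.034, 1], [-0.17, -0.41, 0.04, 0, 0, -0.034, 1], [-0.17, -0.48, 0.04, 0, 0, -0.034, 1], [-0.17, -0.526, 0.04, 0, 0, -0.034, 1], [-0.17, -0.526, 0.04, 0, 0, -0.034, 1], [-0.17, -0.526, 0.04, 0, 0, -0.034, 1], [-0.17, -0.526, 0.04, 0, 0, -0.034, 1]]

```text
clock: 5.35
eef_pos: [440.4, -79.0, 168.4]
eef_rot: [3.141, -0.001, 2.909]
wrist_force: [-0.2, 0.5, -2.1]
finger_gap: 37.0
finger_force: 50.0
```

```bash
python3 - <<'E'
from h import *
s=manip.read_state();print(s['eef_pos'],s['eef_rot'],s['clock'])
c=grab('wrist');cv2.imwrite('pics/w3.png',c['frame'][...,::-1])
report(c,(350,650,-300,-90))
P=pts(c);m=masks(c)
for k in('blue','orange'):
    q=P[m[k]]; q=q[(q[:,2]>130)&(q[:,2]<210)&(abs(q[:,1]+85)<50)]
    r=cv2.minAreaRect(q[:,:2].astype(np.float32));print(k,len(q),r,np.percentile(q[:,2],[50,95]))
E
```

```text
[440.38575875 -79.02157244 168.41810092] [ 3.14148536e+00 -1.07029714e-03  2.90885329e+00] 5.35
red 1279 px [239. 220.] c [ 461.8 -183.5] sz [ 11.6 128.2] ang 76.6 pca -13.2 z [ 9.7 25.4 30.3]
red 697 px [259. 211.] c [ 455.6 -157.4] sz [ 14.9 104.1] ang 76.6 pca -14.4 z [20.2 26.5 30.6]
white 12332 px [196. 187.] c [ 435.6 -202.2] sz [171.1 195.6] ang 0.0 pca 129.2 z [0.4 1.7 2.9]
white 210 px [281. 338.] c [ 641.2 -185.3] sz [35.  17.5] ang 89.8 pca 87.8 z [0.8 1.8 2.9]
blue 7372 ((446.44287109375, -81.27701568603516), (37.938106536865234, 103.36625671386719), 76.97201538085938) [193.71417145 196.05219397]
orange 563 ((501.92205810546875, -94.43338012695312), (34.05429458618164, 10.111502647399902), 76.24166870117188) [193.53655286 195.6905845 ]
```

View pics/w3.png

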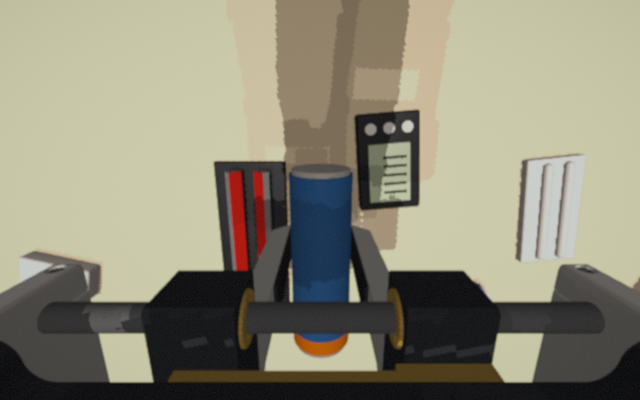

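The wrist view shows the near half of the cradle at (250,215), with both red pads clear. I'll fit its V profile from depth.

```bash
python3 - <<'E'
from h import *
a=np.radians(-13.3);u=np.array([np.cos(a),np.sin(a)]);v=np.array([-u[1],u[0]])
for n in('top','side','wrist'):
    c=load(n);
    P=pts(c);U=P[...,:2]@u;W=P[...,:2]@v;Z=P[...,2]
    print(n,'table',np.median(Z[(abs(W+59)<100)&(abs(W+59)>60)&(abs(U-513)<70)]))
    b=(U>435)&(U<545)&(Z<45)
    print([(w,round(float(np.median(Z[b&(W>=w-1.5)&(W<w+1.5)])),1)) for w in range(-107,-10,3) if (b&(W>=w-1.5)&(W<w+1.5)).sum()>3])
    m=masks(c)['red']&(Z<45)&(abs(W+59)<30)&(U<600)&(U>400)
    for lo,hi in((430,470),(470,510),(510,550)):
        q=W[m&(U>lo)&(U<hi)]
        h=np.sort(q);L=h[h<-59];R=h[h>-59]
        print(lo,len(L),len(R),[np.percentile(x,[3,50,97]).round(1) for x in(L,R) if len(x)>5])
    print('red U ends',np.percentile(U[m],[0.5,99.5]), 'slope fit', [np.degrees(np.polyfit(U[m&s],W[m&s],1)[0]).round(2) for s in (W<-59,W>-59) if (m&s).sum()>20])
    y=masks(c)['yellow']&(abs(W+59)<60)&(Z>69)&(Z<82)
    if y.sum()>30: print('bridge top U,W',np.percentile(U[y],[2,98]),np.percentile(W[y],[2,98]))
s=(lambda p:(p@u,p@v))(manip.read_state()['eef_pos'][:2]);print('tcp',s)
E
```

```text
top table 0.01775490354430076
[(-107, 0.7), (-104, -0.6), (-101, 0.1), (-98, 4.4), (-95, 7.8), (-92, 7.9), (-89, 7.9), (-86, 8.0), (-83, 7.7), (-80, 22.1), (-77, 24.6), (-74, 27.7), (-71, 27.8), (-68, 23.9), (-65, 20.7), (-62, 8.6), (-59, 7.9), (-56, 7.6), (-53, 7.8), (-50, 8.5), (-47, 20.5), (-44, 23.8), (-41, 27.0), (-38, 28.4), (-35, 25.3), (-32, 19.1), (-29, 8.6), (-26, 7.9), (-23, 8.1), (-20, 8.2), (-17, 8.5), (-14, 5.0), (-11, 0.8)]
430 80 68 [array([-74.8, -68.5, -62.8]), array([-52. , -43.6, -37.7])]
470 83 67 [array([-74.7, -68.5, -63.1]), array([-51.7, -44.2, -38. ])]
510 82 69 [array([-74.9, -68.5, -63.2]), array([-52.3, -44. , -37.9])]
red U ends [428.7798375  562.82709641] slope fit [np.float64(-0.09), np.float64(-0.39)]
bridge top U,W [563.74223128 586.11224502] [-87.22157318 -22.10407167]
side table 0.5326227460867585
[(-107, 0.7), (-104, 1.5), (-101, 2.8), (-98, 5.3), (-95, 8.0), (-92, 8.9), (-89, 9.2), (-86, 9.0), (-83, 10.3), (-80, 21.2), (-77, 22.1), (-74, 27.3), (-71, 26.1), (-68, 22.8), (-65, 20.0), (-59, 12.1), (-56, 10.3), (-53, 10.0), (-50, 12.4), (-47, 18.3),
[... 578 characters left out ...]
, (-89, 9.8), (-86, 22.3), (-83, 24.6), (-80, 27.5), (-77, 29.7), (-74, 27.8), (-71, 24.7), (-68, 20.7), (-65, 9.7), (-62, 9.5), (-59, 9.7), (-56, 9.7), (-53, 21.2), (-50, 23.5), (-47, 26.5), (-44, 29.4), (-41, 29.0), (-38, 25.5), (-35, 10.3), (-32, 9.7), (-29, 9.6), (-26, 9.6), (-23, 9.6), (-20, 9.5), (-17, 2.4), (-14, 1.7)]
430 455 306 [array([-77.1, -71.5, -67.1]), array([-55.2, -46.6, -41.4])]
470 424 289 [array([-77.3, -71.6, -67.1]), array([-55.5, -46.7, -41.3])]
510 361 80 [array([-77. , -71.5, -67.1]), array([-55.8, -49.6, -42.7])]
red U ends [427.75654807 548.07850847] slope fit [np.float64(0.11), np.float64(-1.05)]
tcp (np.float64(446.82330360045955), np.float64(24.51801084967589))
```

>>> servo_tool:
  motion:
    - [[0.01, -0.09, 0, 0, 0, 0, 1], [0.027, -0.175, 0, 0, 0, 0, 1], [0.027, -0.175, -0.05, 0, 0, 0, 1], [0.027, -0.175, -0.1, 0, 0, 0, 1], [0.027, -0.175, -0.15, 0, 0, 0, 1], [0.027, -0.175, -0.196, 0, 0, 0, 1], [0.027, -0.175, -0.196, 0, 0, 0, 1], [0.027, -0.175, -0.196, 0, 0, 0, 1]]

```text
clock: 6.2
eef_pos: [454.4, -166.8, 71.4]
eef_rot: [3.142, -0.0, 2.909]
wrist_force: [0.3, -0.5, -2.5]
finger_gap: 36.7
finger_force: 50.0
```

```bash
cat > meas.py <<'E'
from h import *
a=np.radians(-13.3);u=np.array([np.cos(a),np.sin(a)]);v=np.array([-u[1],u[0]])
s=manip.read_state();p=s['eef_pos'];print(s['clock'],'tcp uvz',p[:2]@u,p[:2]@v,p[2],s['eef_rot'],s['wrist_force'].round(1),s['moment'].round(2))
for n in('top','side','wrist'):
    c=grab(n);P=pts(c);U=P[...,:2]@u;W=P[...,:2]@v;Z=P[...,2];M=masks(c)
    for k in('blue','orange','yellow','red'):
        m=M[k]&(abs(W+58)<60)&(U>380)&(U<640)&(Z>-5)&(Z<130)
        if m.sum()<8: print(n,k,m.sum());continue
        print(n,k,m.sum(),'U',np.percentile(U[m],[1,99]).round(1),'W',np.percentile(W[m],[1,50,99]).round(1),'Z',np.percentile(Z[m],[5,50,95]).round(1),'slope deg',np.degrees(np.polyfit(U[m],W[m],1)[0]).round(2))
    cv2.imwrite('pics/m_%s_%d.png'%(n,s['clock']*100),c['frame'][...,::-1])
E
python3 meas.py
```

```text
6.2 tcp uvz 480.5417209091416 -57.7620543040586 71.41979798766496 [ 3.14155455e+00 -2.43909322e-04  2.90911087e+00] [ 0.3 -0.5 -2.5] [ 0.03 -0.02 -0.02]
top blue 1
top orange 14 U [544.  549.9] W [-71.  -61.  -39.9] Z [87.2 91.1 95.5] slope deg -88.83
top yellow 250 U [563.4 586.5] W [-87.7 -55.5 -21.6] Z [70.7 73.9 76.7] slope deg 10.64
top red 40 U [524.5 563.5] W [-72.7 -40.8 -35.8] Z [19.7 27.6 82.2] slope deg -21.75
side blue 0
side orange 41 U [430.5 555. ] W [-77.7 -60.  -41.3] Z [19.8 85.7 98.7] slope deg -8.31
side yellow 156 U [557.6 587.7] W [-96.  -63.4 -28.4] Z [69.7 74.3 78.8] slope deg -9.2
side red 3
wrist blue 7710 U [436.6 537.2] W [-77.3 -58.7 -40.6] Z [87.8 97.2 99.8] slope deg 0.19
wrist orange 587 U [540.2 549.4] W [-76.2 -58.7 -41.2] Z [89.5 97.3 99.6] slope deg 3.89
wrist yellow 2299 U [561.8 585.2] W [-93.2 -62.3 -26.6] Z [55.4 75.5 76.5] slope deg 4.31
wrist red 483 U [427.6 438.3] W [-78.3 -66.7 -41.1] Z [10.3 26.2 30.6] slope deg -4.36
```

The cell is centred over the V to about 1 mm in both views, and its nose is about 14 mm short of the bridge. I'll lower it now.

>>> servo_tool:
  motion:
    - [[0, 0, -0.03, 0, 0, 0, 1], [0, 0, -0.055, 0, 0, 0, 1], [0, 0, -0.065, 0, 0, 0, 1], [0, 0, -0.07, 0, 0, 0, 1], [0, 0, -0.074, 0, 0, 0, 1], [0, 0, -0.074, 0, 0, 0, 1], [0, 0, -0.074, 0, 0, 0, 1]]

```text
clock: 7.05
eef_pos: [454.2, -167.3, 34.3]
eef_rot: [-3.141, 0.0, 2.908]
wrist_force: [-0.3, -0.0, -1.9]
finger_gap: 37.2
finger_force: 50.0
```

>>> servo_tool:
  motion:
    - [[0, 0, -0.001, 0, 0, 0, 1], [0, 0, -0.002, 0, 0, 0, 1], [0, 0, -0.003, 0, 0, 0, 1], [0, 0, -0.003, 0, 0, 0, 1]]

```text
clock: 7.45
eef_pos: [454.2, -167.4, 32.6]
eef_rot: [-3.141, 0.0, 2.908]
wrist_force: [-1.6, -0.2, 0.7]
finger_gap: 36.8
finger_force: 50.0
```

>>> servo_tool:
  motion:
    - [[0, 0, -0.001, 0, 0, 0, 1], [0, 0, -0.002, 0, 0, 0, 1], [0, 0, -0.002, 0, 0, 0, 1]]

```text
clock: 7.75
eef_pos: [454.4, -167.8, 32.3]
eef_rot: [-3.141, 0.001, 2.908]
wrist_force: [-4.4, -3.0, 10.4]
finger_gap: 37.2
finger_force: 50.0
```

Contact came at the expected height, so the cell is in the V. I'll slide it toward the stop, slightly unloaded, with a small sideways correction.

>>> servo_tool:
  motion:
    - [[0, -0.002, 0.002, 0, 0, 0, 1], [0.01, -0.004, 0.002, 0, 0, 0, 1], [0.022, -0.007, 0.002, 0, 0, 0, 1], [0.034, -0.01, 0.002, 0, 0, 0, 1], [0.046, -0.013, 0.002, 0, 0, 0, 1], [0.058, -0.016, 0.002, 0, 0, 0, 1], [0.068, -0.018, 0.002, 0, 0, 0, 1], [0.074, -0.019, 0.002, 0, 0, 0, 1], [0.074, -0.019, 0.002, 0, 0, 0, 1], [0.074, -0.019, 0.002, 0, 0, 0, 1]]

```text
clock: 8.75
eef_pos: [491.2, -176.9, 32.4]
eef_rot: [-3.141, 0.0, 2.908]
wrist_force: [0.3, 0.6, -1.6]
finger_gap: 36.8
finger_force: 50.0
```

```bash
python3 meas.py
```

```text
8.75 tcp uvz 518.6998372990553 -59.11521111466727 32.3824936388599 [-3.14144468e+00  4.58648659e-04  2.90819865e+00] [ 0.3  0.6 -1.6] [ 0.05 -0.12 -0.03]
top blue 2
top orange 0
top yellow 28 U [564.8 586.1] W [-69.5 -26.2 -21.5] Z [70.3 74.5 77.1] slope deg -31.24
top red 0
side blue 0
side orange 15 U [433.9 455.5] W [-53.3 -45.7 -43.7] Z [20.9 24.2 27.1] slope deg -6.63
side yellow 132 U [564.8 586.6] W [-94.1 -61.5 -28.3] Z [71.5 74.6 78.1] slope deg 15.54
side red 12 U [430.8 455.8] W [-49.8 -47.2 -43.9] Z [17.5 24.1 29.4] slope deg 5.45
wrist blue 7313 U [474.  549.9] W [-77.6 -59.7 -42.3] Z [49.  57.5 60. ] slope deg -0.03
wrist orange 0
wrist yellow 3767 U [561.8 582.1] W [-89.6 -59.8 -30.4] Z [71.2 75.5 76.5] slope deg 0.28
wrist red 2908 U [426.3 469.8] W [-78.3 -66.8 -41.3] Z [20.2 26.4 30.5] slope deg 0.05
```

The cell lines up with the bridge, and about 6 mm is left. I'll creep up to the stop.

>>> servo_tool:
  motion:
    - [[0.002, -0.0005, 0, 0, 0, 0, 1], [0.004, -0.001, 0, 0, 0, 0, 1], [0.006, -0.0015, 0, 0, 0, 0, 1], [0.008, -0.002, 0, 0, 0, 0, 1], [0.008, -0.002, 0, 0, 0, 0, 1], [0.008, -0.002, 0, 0, 0, 0, 1]]

```text
clock: 9.5
eef_pos: [493.3, -177.2, 32.2]
eef_rot: [3.141, -0.005, 2.908]
wrist_force: [-14.8, 2.9, 8.3]
finger_gap: 37.1
finger_force: 50.0
```

>>> servo_tool:
  motion:
    - [[0.001, -0.0002, 0, 0, 0, 0, 1], [0.002, -0.0005, 0, 0, 0, 0, 1], [0.002, -0.0005, 0, 0, 0, 0, 1]]

```text
clock: 9.8
eef_pos: [493.4, -177.3, 32.2]
eef_rot: [3.141, -0.007, 2.908]
wrist_force: [-21.2, 4.4, 13.5]
finger_gap: 36.7
finger_force: 50.0
```

>>> servo_tool:
  motion:
    - [[0.001, -0.0002, 0, 0, 0, 0, 1], [0.002, -0.0005, 0, 0, 0, 0, 1], [0.002, -0.0005, 0, 0, 0, 0, 1]]

```text
clock: 10.1
eef_pos: [493.4, -177.3, 32.1]
eef_rot: [3.141, -0.01, 2.908]
wrist_force: [-29.8, 6.1, 19.5]
finger_gap: 37.3
finger_force: 50.0
```

The stop is felt at TCP x≈493. I'll ease off the axial push and read the forces.

>>> servo_tool:
  motion:
    - [[-0.003, 0.0007, 0, 0, 0, 0, 1], [-0.006, 0.0014, 0, 0, 0, 0, 1], [-0.006, 0.0014, 0, 0, 0, 0, 1], [-0.006, 0.0014, 0, 0, 0, 0, 1]]

```text
clock: 10.5
eef_pos: [493.3, -177.3, 32.3]
eef_rot: [3.141, -0.002, 2.908]
wrist_force: [-7.4, 2.1, 2.6]
finger_gap: 36.7
finger_force: 50.0
```

```bash
python3 meas.py|egrep 'tcp|wrist'
```

```text
10.5 tcp uvz 520.8086715140578 -59.035058976514776 32.261744313356594 [ 3.14129519e+00 -2.29192753e-03  2.90809918e+00] [-7.4  2.1  2.6] [ 0.43  1.39 -0.11]
wrist blue 7340 U [476.2 552.2] W [-77.6 -60.1 -42.2] Z [48.7 57.3 59.8] slope deg -0.04
wrist orange 0
wrist yellow 3777 U [562.  584.3] W [-89.5 -59.7 -30.4] Z [73.9 75.6 76.4] slope deg -0.46
wrist red 3075 U [427.5 472.1] W [-78.2 -66.7 -41.2] Z [20.2 26.3 30.5] slope deg 0.11
```

>>> servo_tool:
  motion:
    - [[0, 0, -0.001, 0, 0, 0, 1], [0, 0, -0.002, 0, 0, 0, 1], [0, 0, -0.002, 0, 0, 0, 1], [0, 0, -0.002, 0, 0, 0, 1]]
  newtons: 60

```text
clock: 11.05
eef_pos: [493.3, -177.2, 32.2]
eef_rot: [3.141, -0.002, 2.908]
wrist_force: [-13.0, 5.6, 15.8]
finger_gap: 36.6
finger_force: 60.0
```

>>> servo_tool:
  motion:
    - [[-0.001, 0, 0, 0, 0, 0, 1], [-0.001, 0, 0, 0, 0, 0, 1], [-0.001, 0, 0, 0, 0, 0, 1], [-0.001, 0, 0, 0, 0, 0, 1], [-0.001, 0, 0, 0, 0, 0, 1], [-0.001, 0, 0, 0, 0, 0, 1]]

```text
clock: 11.65
eef_pos: [493.3, -177.3, 32.2]
eef_rot: [3.141, -0.001, 2.908]
wrist_force: [-8.6, 5.8, 12.9]
finger_gap: 36.8
finger_force: 60.0
```

```bash
python3 meas.py|egrep 'tcp|wrist'; python3 - <<'E'
from h import *
c=load('side');cv2.imwrite('pics/fin.png',cv2.resize(c['frame'][200:300,220:380,::-1],None,fx=5,fy=5,interpolation=cv2.INTER_CUBIC))
E
```

```text
11.65 tcp uvz 520.8443335797546 -59.01324711325702 32.1706714670914 [ 3.14123107e+00 -9.62291342e-04  2.90808207e+00] [-8.6  5.8 12.9] [ 0.94  1.72 -0.14]
wrist blue 7327 U [476.2 552.3] W [-77.5 -60.1 -42.2] Z [48.8 57.3 59.8] slope deg 0.02
wrist orange 0
wrist yellow 3757 U [562.  584.4] W [-89.4 -60.2 -30.5] Z [73.7 75.5 76.5] slope deg 0.63
wrist red 3090 U [427.5 472.1] W [-78.2 -59.7 -41.2] Z [20.2 26.3 30.5] slope deg 0.09
```

View pics/fin.png

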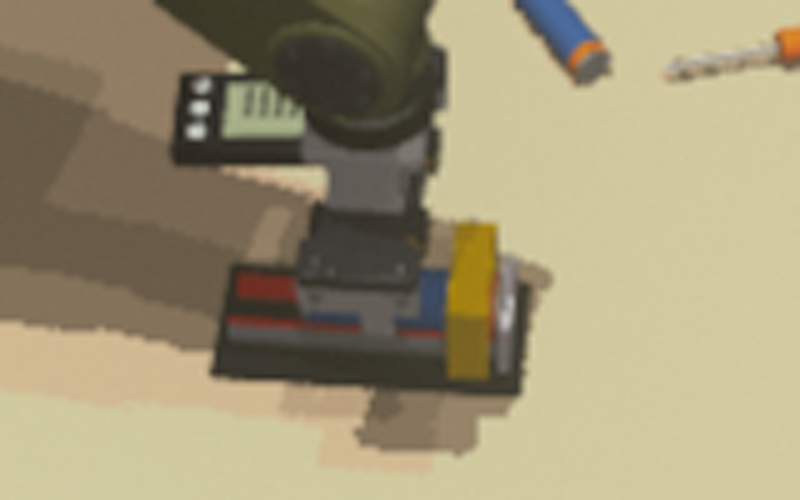

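The final view shows the cell under the bridge, with its orange band against the silver stop at (497,305). A small trim evens the load on the pads before I hand in.

>>> servo_tool:
  motion:
    - [[0, 0.0008, -0.0004, 0, 0, 0, 1], [0, 0.0008, -0.0004, 0, 0, 0, 1], [0, 0.0008, -0.0004, 0, 0, 0, 1], [0, 0.0008, -0.0004, 0, 0, 0, 1], [0, 0.0008, -0.0004, 0, 0, 0, 1]]

```text
clock: 12.3
eef_pos: [493.3, -177.2, 32.2]
eef_rot: [-3.141, -0.001, 2.908]
wrist_force: [-9.3, 3.2, 14.7]
finger_gap: 36.7
finger_force: 60.0
```

```bash
python3 -c "
from cell import manip
print(manip.sign_off())"
```

```text
the job is handed in; nothing more can be done
None
```

I handed the job in at about 12.3 s: the middle-sized cell is in the V, butted against the end stop, and still gripped and pressed down with a measured 14.7 N. The hand-in returned no verdict.

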